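Set the plate shaker to its fast speed and start it

ROBOT

A 6-joint arm with a two-finger parallel gripper is mounted at the origin on the work surface. World frame = base frame: x ahead of the robot, y to its left, z up, the work surface at z = 0. Lengths are in m, angles in rad, forces in N, time in s.
With the tool pointing down it reaches from about 0.225 to 0.875 m from the base axis. Payload 3.4 kg.
Tool frame: the origin (TCP) lies on the centre line of the jaws, within the pads' length; the fingertips stand 22 mm ahead of it and the grasp point (between the pads) lies 3 mm ahead of it; z points along the fingers, y is the line along which they close (so a half turn about z gives the same grasp; the last joint's range is limited). The gripper opens to 85 mm and grips with 20 to 120 N. Pads are 22 mm wide; open, the fingers measure 114 mm over their backs; the gripper's body (76 mm by 85 mm) begins 54 mm behind the grasp point. The pads swing forward as they close: fully open they stand 13 mm farther back than shut.
Start: joints at [-1.262, 0.276, 1.505, -0, 1.361, -0.121], TCP at [0.24, -0.523, 0.253] pointing down, gripper open.
Joint ranges: [-2.89, 2.89], [-0.75, 2.08], [0.22, 2.7], [-1.18, 4.32], [0.11, 2.71], [-2.7, 2.7]. Speed limits (rad/s): [2.57, 2.57, 3.14, 3.14, 3.14, 3.14].

INTERFACE

Orientations are given as a unit quaternion [w, x, y, z].
In Python, from rig import readout, optics, ticket gives the robot as it stands. The module is installed in compiled form; this text tells all that it offers.
- The arm moves only by the tool jog_arm, called as name(argument=value, ...) on one line, values as JSON. Schema: {"type":"object","properties":{"increments":{"type":"array","items":{"type":"number"},"minItems":4,"maxItems":20},"finger_gap":{"type":"number"},"grip_force":{"type":"number"},"only":{"type":"string"},"quiet":{"type":"boolean"},"lines":{"type":"string"}},"required":["increments"],"additionalProperties":false}. increments is one flat list of numbers that holds 1 to 5 rows one after another, with no inner brackets; each row has 4 numbers: dx, dy, dz in m, then a turn about the tool's z in rad; each row shifts and turns the commanded pose from where the row before left it, along the tool's axes as they then stand; what a row does not reach is not made up. A row lasts 1/12 s, in which the tool goes at most 0.0417 m and 0.125 rad, less where a joint would pass 70% of its speed; a pose out of reach is approached as far as the arm can. finger_gap is the finger opening in m, set as the call begins (left out keeps the last). The fingers move at their own pace and stop on an object; grip_force is the grip in N (left out, the last holds). Time passes only in rows, so rows that do not move let the fingers close. The tool returns the time, the measured TCP pose, the force, the opening and the grip force at its end. only (a regular expression) keeps the lines of the reply that match it, lines (a string "A,B") keeps lines A to B, and quiet returns only ok. Input that does not fit is refused with a message, and nothing moves.
- readout.get_state(): the state, without advancing time (a new reading comes with each control period).
- optics.get_image(name): name is "scene" or "top"; returns a dict with "img" (480x640x3 uint8, red, green, blue), "camera_matrix" (3x3 intrinsics, pixels), "T" (4x4, takes a point from camera to world coordinates). Camera axes: x right, y down, z forward; pixel columns grow to the right and rows downward; lengths in m; the calibration is good to about 2 mm. A picture is of the moment at which its call begins. There is no depth.
- ticket.sign_off(): hands the job in; it is judged then, once.
The state is a dict: "clock": time; "qpos": joint angles; "qd": joint speeds; "effort": joint torques, N m; "position": TCP position; "ee_rot": TCP orientation; "contact_force": force on the tool from outside, world axes, zero at the start; "moment": the same for the moment, N m; "width": finger opening in m; "gripper_force": force on a finger pad.
Only numpy, scipy, OpenCV 4.12 (cv2) and the standard library are available. Lean on these libraries where they do the work, as an engineer would, in place of code of your own. Each camera call takes 0.05 s, during which the arm holds its last target. There are 200 camera calls.

TASK

Get the plate shaker on the lab bench ready and running: push the well plate along its platform until it sits flush against the back fence, then slide the speed lever from its off end past the first click all the way to the second stop, and then press the start button down and let go. Only push and press with the fingertips: do not lift the plate, and leave the bottle, the tip box and the beaker where they stand.

Things in the scene. Friction and masses are not known exactly. Their poses are not given: they have to be found in the camera images.
- shaker: Grey plate shaker fixed on the bench, 280 (x) x 240 (y) mm. Origin: centre of its underside, at bench height; x points from its console (edge towards the robot) to its back fence, y to the left seen from the robot, z up. Console deck: flat, 70 mm above the bench, x -140 to -45 mm, with the speed lever in a slot along y and the start button at its right (smaller y).
- fence (a point): Foot of the back fence, at the middle of its front face, (117.5, 0, 80) mm in the shaker's frame. The steel fence runs across y, 14 mm high, at the far end of the aluminium platform, whose top is 80 mm above the bench (shaker x -42 to 132 mm). Two steel side guides, 10 mm high, inner faces at y = +-66.5 mm, x -7 to 117 mm; open towards the console.
- plate: White 24-well deep plate, 85 (x) x 127 (y) x 32 mm high, 125 to 255 g, loose on the platform between the side guides (3 mm play each side). Foot 6 mm high; above it the wall is set back 2 mm all round. Origin: centre of its underside; axes as the shaker's. Starts 20 to 35 mm short of the fence; flush against it, its origin is at x = 75 mm in the shaker's frame.
- speed (a joint): Speed lever's travel, m: 0 = off (its start), 0.030 = first click (slow), 0.060 = second stop, the hard end of the slot (fast). Slides along the shaker's +y (left seen from the robot). A detent holds it at each of the three: leaving off or the first click takes about 6 to 7 N; once over the ridge midway between places it is drawn into the next.
- lever_knob (a point): Top centre of the speed lever's black knob, 112 mm above the bench. The knob is 18 (shaker x) x 14 (shaker y) mm and 24 mm tall on a thin steel stem; its lower face is 18 mm above the console deck. At off it lies at (-95, 20) mm in the shaker's frame, at the second stop at (-95, 80) mm.
- start_top (a point): Top centre of the white round start button, 28 mm diameter, on the console's right part; it moves straight down. At (-95, -75) mm in the shaker's frame, 92 mm above the bench when up.
- start (a joint): Start button's travel, m: 0 = up, 0.006 = fully down; it springs back. Fully down takes about 5 N.
- bottle: Amber reagent bottle with a white cap, 64 mm diameter, 150 mm tall, standing beside the shaker; origin at the centre of its underside. To be left alone.
- tipbox: Closed pipette-tip box, 122 x 87 x 67 mm, standing beside the shaker; origin at the centre of its underside. To be left alone.
- beaker: Small glass beaker, 60 mm across the rim, 75 mm tall, standing beside the shaker; origin at the centre of its underside. To be left alone.
Mind the look-alikes: they are no part of the job. What is shaped like the plate but black, orange or yellow is not meant.

How it is judged:
By the outcome, as a careful person would: the job done as asked, in the order asked, and still so for the second after the job is handed in, with the robot touching nothing.
It also fails if it takes over 48 s, if anything falls off the work surface, if the arm or the gripper's body presses on something with over 40 N, if the wrist force passes 120 N, or if a joint passes its speed limit or range.

## Working session

There is one attempt and no reset: what is moved stays moved. The work goes in short steps, Python scripts to look and compute and a tool call to move; the robot and the scene stay as the last step left them, time stands still between calls to the robot, and variables do not carry over. Pictures are saved under pics/ and viewed, at most 10 in all, crops included, and the job is handed in when it is done.

```bash
mkdir -p pics; python3 - <<'E'
from rig import readout, optics
import cv2,numpy as np
np.set_printoptions(precision=4,suppress=True)
for n in("scene","top"):
    d=optics.get_image(n); cv2.imwrite(f"pics/{n}0.png",d["img"][:,:,::-1]); print(n,d["camera_matrix"],d["T"])
s=readout.get_state(); print(s)
E
```

```text
scene [[477.6189   0.     329.0887]
 [  0.     477.6189 239.8792]
 [  0.       0.       1.    ]] [[ 0.7738  0.4955 -0.3947  0.9074]
 [ 0.6333 -0.5923  0.4981 -0.56  ]
 [ 0.013  -0.6354 -0.7721  0.8874]
 [ 0.      0.      0.      1.    ]]
top [[435.3311   0.     314.9768]
 [  0.     435.3311 249.443 ]
 [  0.       0.       1.    ]] [[-0.0099 -0.9987  0.0503  0.4641]
 [-0.9999  0.01    0.002  -0.0599]
 [-0.0025 -0.0503 -0.9987  1.016 ]
 [ 0.      0.      0.      1.    ]]
{'clock': 0.1, 'qpos': array([-1.262 ,  0.2765,  1.506 ,  0.    ,  1.3607, -0.121 ]), 'qd': array([-0.0002, -0.0019, -0.0034,  0.0008,  0.0006, -0.0003]), 'effort': array([  0.0007, -41.7701, -24.6406,  -0.0003,   0.0059,   0.    ]), 'position': array([ 0.2394, -0.5223,  0.2525]), 'ee_rot': array([-0.0008,  0.977 ,  0.2132, -0.0001]), 'contact_force': array([ 0.9935, -0.1566,  0.4305]), 'moment': array([ 0.0383, -0.0328,  0.0515]), 'gripper_force': 0.0, 'width': 0.08515532810607788}
```

View pics/scene0.png

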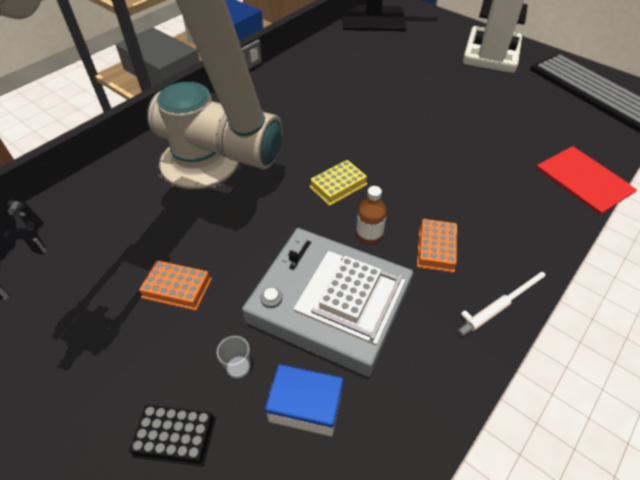

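View pics/top0.png

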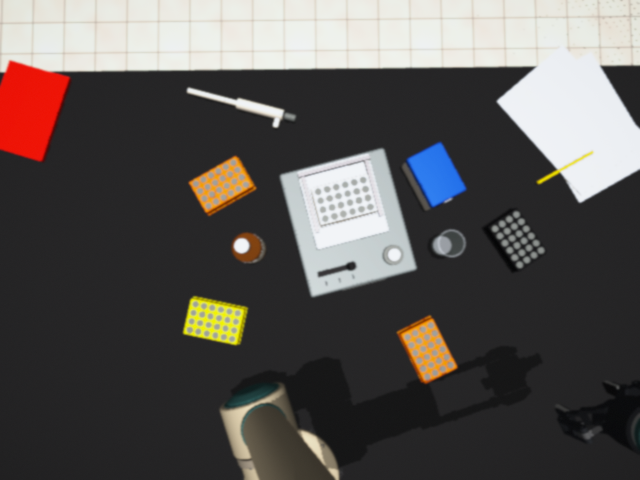

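The scene shows the shaker with the plate on it. In the top view the shaker corners are about (281,176), (383,150), (416,268) and (312,296), with the knob at (351,266), the button at (393,255) and the plate at about (346,200). The bottle is at (247,248), the beaker at (450,243) and the tip box at (436,175).

```bash
cat > h.py <<'E'
import cv2,numpy as np
from rig import readout, optics
np.set_printoptions(precision=4,suppress=True)
def ray(d,p,z):
    v=d["T"][:3,:3]@np.linalg.solve(d["camera_matrix"],[p[0],p[1],1.]); o=d["T"][:3,3]
    return o+v*(z-o[2])/v[2]
def tri(d1,p1,d2,p2):
    A=[];b=[]
    for d,p in((d1,p1),(d2,p2)):
        v=d["T"][:3,:3]@np.linalg.solve(d["camera_matrix"],[p[0],p[1],1.]);v/=np.linalg.norm(v)
        P=np.eye(3)-np.outer(v,v);A.append(P);b.append(P@d["T"][:3,3])
    return np.linalg.lstsq(np.vstack(A),np.hstack(b),rcond=None)[0]
def proj(d,X):
    c=np.linalg.inv(d["T"])@np.append(X,1); u=d["camera_matrix"]@c[:3]; return u[:2]/u[2]
E
python3 - <<'E'
from h import *
t=optics.get_image("top")
im=t["img"]; 
c=im[140:305,265:430]; cv2.imwrite("pics/c1.png",cv2.resize(c,None,fx=3.6,fy=3.6,interpolation=cv2.INTER_CUBIC)[:,:,::-1])
for p in [(300,200),(320,280),(315,240),(393,255),(340,190),(351,266),(380,200),(346,216)]: print(p,im[p[1],p[0]])
g=im.max(2)
m=(g>60).astype(np.uint8); m[:140]=0
n,l,st,ce=cv2.connectedComponentsWithStats(m); k=l[240,310]; print(st[k])
cs,_=cv2.findContours((l==k).astype(np.uint8),cv2.RETR_EXTERNAL,cv2.CHAIN_APPROX_NONE)
q=max(cs,key=cv2.contourArea); r=cv2.minAreaRect(q); print(r,cv2.boxPoints(r)); print(cv2.approxPolyDP(q,6,True).squeeze())
for p in cv2.approxPolyDP(q,6,True).squeeze(): print(ray(t,p,.07))
print("button",ray(t,(393,255),.092),"knob",ray(t,(351,266),.112))
E
```

```text
(300, 200) [199 207 209]
(320, 280) [208 215 217]
(315, 240) [220 225 229]
(393, 255) [242 244 247]
(340, 190) [240 243 246]
(351, 266) [42 41 41]
(380, 200) [222 226 229]
(346, 216) [226 229 231]
[  279   147   139   151 14230]
((347.8552551269531, 222.29205322265625), (129.72647094726562, 111.68115234375), 75.30268096923828) [[277.3852 173.7186]
 [385.4121 145.3837]
 [418.3253 270.8655]
 [310.2984 299.2004]]
[[382 147]
 [279 175]
 [311 297]
 [417 268]]
[ 0.736  -0.2078  0.07  ]
[0.6761 0.0193 0.07  ]
[ 0.4088 -0.0484  0.07  ]
[ 0.4692 -0.279   0.07  ]
button [ 0.4971 -0.2236  0.092 ] knob [ 0.4744 -0.1325  0.112 ]
```

View pics/c1.png

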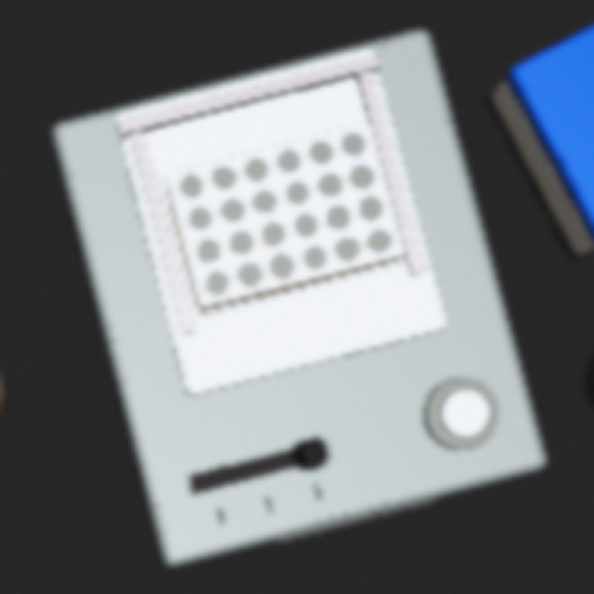

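The crop shows the button top at crop pixel (465,412), which is image (394,254), and the knob top at crop (313,452), which is image (352,265). The wells sit in a 6×4 grid with a clear gap between the plate and the fence.

```bash
python3 - <<'E'
from h import *
t=optics.get_image("top"); s=optics.get_image("scene")
px=lambda u,v:((u+.5)/3.6-.5+265,(v+.5)/3.6-.5+140)
b=px(465,412);k=px(314,452)
print("button tri",tri(t,b,s,(271.5,294.5)),"knob tri",tri(t,k,s,(294,254)))
L=[((117.5+14.5)*0-140,120),( -140,-120),(140,120),(140,-120)]
# deck corners, button, knob
W=[ray(t,p,.07) for p in((311,296.5),(416.5,268),(279.5,175.5),(382.5,148))]+[ray(t,b,.092),ray(t,k,.112)]
W=np.array(W)[:,:2]; L=np.array(L+[(-95,-75),(-95,20)])/1e3
w=np.array([1,1,1,1,2,2.])
lc=np.average(L,0,w);wc=np.average(W,0,w); a=L-lc;c=W-wc
y=np.arctan2((w*(a[:,0]*c[:,1]-a[:,1]*c[:,0])).sum(),(w*(a*c).sum(1)).sum())
R=np.array([[np.cos(y),-np.sin(y)],[np.sin(y),np.cos(y)]]);o=wc-R@lc
print("yaw",y,"o",o);print("resid",(L@R.T+o-W)*1e3)
# wells
g=cv2.resize(t["img"][140:305,265:430],None,fx=4,fy=4,interpolation=cv2.INTER_CUBIC).max(2)
m=((g<215)&(g>120)).astype(np.uint8)
n,l,st,ce=cv2.connectedComponentsWithStats(m)
P=[ray(t,((ce[i][0]+.5)/4-.5+265,(ce[i][1]+.5)/4-.5+140),.112)[:2] for i in range(1,n) if 150<st[i,4]<900 and abs(st[i,2]-st[i,3])<10]
Q=(np.array(P)-o)@R; print(len(Q),Q.mean(0)*1e3,Q.min(0)*1e3,Q.max(0)*1e3)
bo=ray(t,(242,247),.15)[:2]; print("bottle",bo,(bo-o)@R)
st=readout.get_state(); p=st["position"];q=st["ee_rot"]; ty=2*np.arctan2(q[2],q[1])
X=np.array([np.cos(ty),np.sin(ty)]);Y=np.array([np.sin(ty),-np.cos(ty)])
tg=o+R@[-.03,0]; d=tg-p[:2]; print("tool yaw",ty,"turn",ty-y,"to",tg,"tool dx dy",d@X,d@Y)
print("in shaker",(p[:2]-o)@R)
E
```

```text
button tri [ 0.4995 -0.2258  0.0877] knob tri [ 0.4769 -0.1339  0.1087]
yaw 0.2523360194091438 o [ 0.5723 -0.1294]
resid [[-3.0392  0.3047]
 [-2.468  -2.5961]
 [ 2.9355  3.5669]
 [ 4.1082 -1.765 ]
 [-0.0029 -0.3692]
 [-0.7654  0.614 ]]
25 [37.2554  2.1988] [-115.7702  -49.8767] [73.3805 80.618 ]
bottle [0.514  0.0872] [-0.0024  0.2243]
tool yaw 0.42981901701794745 turn 0.17748299760880365 to [ 0.5433 -0.1368] tool dx dy 0.43681778331376314 -0.2240146957961983
in shaker [-0.4204 -0.2976]
```

jog_arm(increments=[0,0,0,0.12,0,0,0,0.0575,0.03,-0.022,0,0,0.03,-0.022,0,0,0.03,-0.022,0,0], finger_gap=0, grip_force=20)

```text
clock: 0.67
position: [0.3106, -0.4356, 0.253]
ee_rot: [-0.0, 0.992, 0.125, 0.0]
contact_force: [0.7, -0.0, 0.2]
width: 0.0255
gripper_force: 0.0
```

jog_arm(increments=[0.03,-0.023,0,0,0.03,-0.023,0,0,0.03,-0.023,0,0,0.03,-0.023,0,0,0.03,-0.023,0,0])

```text
clock: 1.08
position: [0.4276, -0.2859, 0.2534]
ee_rot: [0.0, 0.992, 0.126, 0.0]
contact_force: [1.6, 0.5, -0.7]
width: -0.0001
gripper_force: 0.0
```

jog_arm(increments=[0.03,-0.023,0,0,0.03,-0.023,0,0,0.03,-0.023,0,0,0.03,-0.023,0,0,0.03,-0.023,0,0])

```text
clock: 1.5
position: [0.5442, -0.137, 0.2534]
ee_rot: [0.0, 0.992, 0.126, 0.0]
contact_force: [0.3, -0.1, -0.2]
width: -0.0003
gripper_force: 0.0
```

```bash
cat >> h.py <<'E'
y0=0.2523;o=np.array([.5723,-.1294]);R=np.array([[np.cos(y0),-np.sin(y0)],[np.sin(y0),np.cos(y0)]])
def st():
    s=readout.get_state();q=s["ee_rot"];p=s["position"];f=s["contact_force"]
    print("t",round(s["clock"],2),"shaker xy",(p[:2]-o)@R,"z",p[2],"yawerr",2*np.arctan2(q[2],q[1])-y0,"F shaker",f[:2]@R,f[2],"w",s["width"])
E
python3 -c "from h import *;st()"
```

```text
t 1.5 shaker xy [-0.0291 -0.0003] z 0.2533561372064256 yawerr 0.00018708654935833957 F shaker [ 0.2644 -0.1343] -0.15937190384813885 w -0.00029900799156131944
```

jog_arm(increments=[0,0,0.035,0,0,0,0.035,0,0,0,0.035,0,0,0,0.022,0,0,0,0,0])

```text
clock: 1.92
position: [0.5398, -0.1371, 0.1213]
ee_rot: [-0.003, 0.992, 0.126, -0.005]
contact_force: [0.1, -0.0, -0.5]
width: 0.0002
gripper_force: 0.0
```

```bash
python3 - <<'E'
from h import *
st();s=optics.get_image("scene")
p=readout.get_state()["position"]
print("tip proj",proj(s,p-[0,0,.022]),"tcp",proj(s,p))
c=s["img"][200:365,230:430]; cv2.imwrite("pics/c2.png",cv2.resize(c,None,fx=3.6,fy=3.6,interpolation=cv2.INTER_CUBIC)[:,:,::-1])
E
```

```text
t 1.92 shaker xy [-0.0334  0.0006] z 0.1213005766834502 yawerr 0.0004177048026398067 F shaker [ 0.124  -0.0673] -0.5466501721194637 w 0.0001733391072803817
tip proj [316.1862 273.5778] tcp [316.0991 267.1117]
```

View pics/c2.png

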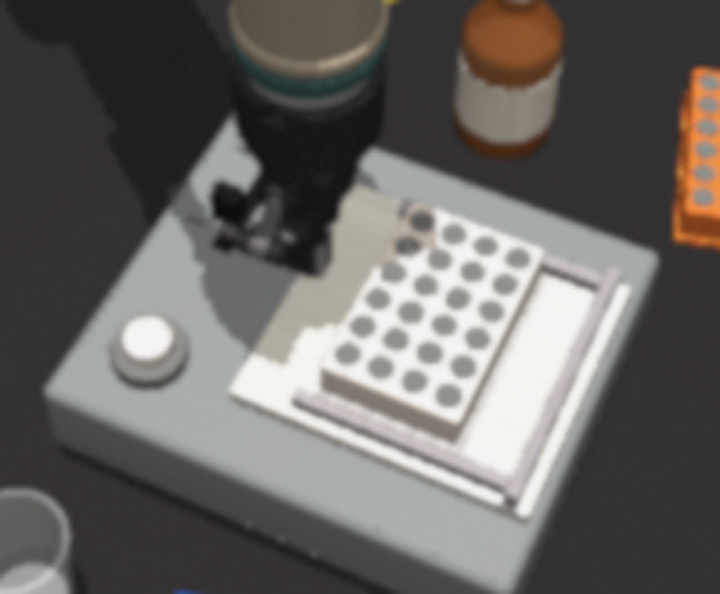

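The closed fingertips appear at crop (315,270), where the projection puts them, just in front of the plate and clear of the knob. The 22 mm tip offset holds.

jog_arm(increments=[0,0,0.008,0,0.012,0,0,0,0.01,0,0,0,0.01,0,0,0,0,0,0,0])

```text
clock: 2.38
position: [0.578, -0.1308, 0.1197]
ee_rot: [0.001, 0.992, 0.126, 0.002]
contact_force: [1.1, -0.3, 0.4]
width: -0.0001
gripper_force: 0.0
```

```bash
python3 -c "from h import *;st()"
```

```text
t 2.38 shaker xy [ 0.0052 -0.0028] z 0.11967741014863771 yawerr 0.0007415948558815444 F shaker [ 1.0125 -0.6102] 0.368894599230884 w -6.305443304102879e-05
```

jog_arm(increments=[0.006,0,0,0,0.006,0,0,0,0.005,0,0,0,0.002,0,0,0,0,0,0,0])

```text
clock: 2.8
position: [0.5935, -0.1259, 0.1183]
ee_rot: [0.0, 0.992, 0.126, 0.0]
contact_force: [-0.2, 0.6, -0.0]
width: 0.0
gripper_force: 0.0
```

```bash
python3 -c "from h import *;st()"
```

```text
t 2.8 shaker xy [ 0.0214 -0.0019] z 0.11828536798690047 yawerr 0.0001831921524078628 F shaker [-0.0772  0.6799] -0.03529822862753827 w 1.2436436429089507e-05
```

jog_arm(increments=[0.001,0,0,0,0.001,0,0,0,0.001,0,0,0,0,0,0,0])

```text
clock: 3.13
position: [0.5948, -0.1253, 0.1182]
ee_rot: [-0.0, 0.992, 0.126, -0.001]
contact_force: [-2.5, -0.6, 2.3]
width: 0.0001
gripper_force: 1.6
```

```bash
python3 -c "from h import *;st()"
```

```text
t 3.13 shaker xy [ 0.0228 -0.0016] z 0.11824372158588685 yawerr 2.099037134223325e-05 F shaker [-2.6027  0.0065] 2.2774667233086605 w 9.684948160868672e-05
```

jog_arm(increments=[0.001,0,0,0,0.001,0,0,0,0,0,0,0])

```text
clock: 3.38
position: [0.595, -0.125, 0.1182]
ee_rot: [-0.0, 0.992, 0.126, -0.003]
contact_force: [-7.9, -1.1, 5.7]
width: 0.0002
gripper_force: 3.8
```

```bash
python3 - <<'E'
from h import *
st();t=optics.get_image("top")
c=t["img"][140:305,265:430]; cv2.imwrite("pics/c3.png",cv2.resize(c,None,fx=3.6,fy=3.6,interpolation=cv2.INTER_CUBIC)[:,:,::-1])
E
```

```text
t 3.38 shaker xy [ 0.0231 -0.0014] z 0.11823955123569094 yawerr 0.0004309158138023905 F shaker [-7.9303  0.9578] 5.66965507357944 w 0.0001591107196065807
```

View pics/c3.png

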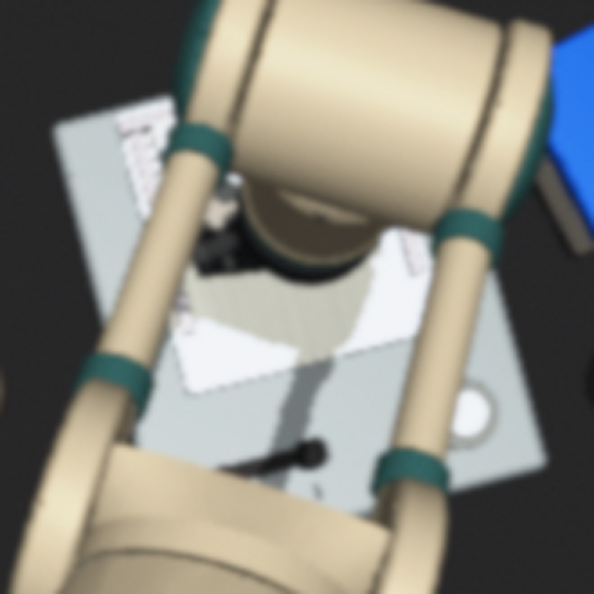

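Force in shaker x is -7.9 N with x stalled at 23 mm, so the plate is on the fence. The arm hides the plate in this picture. I'll press slightly more, retreat and check.

jog_arm(increments=[0.0015,0,0,0,0.0015,0,0,0,0,0,0,0])

```text
clock: 3.68
position: [0.5951, -0.1249, 0.1183]
ee_rot: [0.0, 0.992, 0.126, -0.006]
contact_force: [-14.0, -3.9, 9.5]
width: 0.0003
gripper_force: 7.1
```

```bash
python3 -c "from h import *;st()"
```

```text
t 3.68 shaker xy [ 0.0232 -0.0014] z 0.11826739952883403 yawerr 0.001227455326616056 F shaker [-14.5066  -0.3241] 9.46410877170246 w 0.0002999638060044445
```

jog_arm(increments=[-0.02,0,0,0,-0.025,0.01,0,0,-0.03,0.01,0,0,-0.03,0,0,0,-0.018,0,0,0])

```text
clock: 4.1
position: [0.4845, -0.1747, 0.1182]
ee_rot: [0.0, 0.992, 0.125, -0.0]
contact_force: [-0.7, -1.0, 0.5]
width: 0.0
gripper_force: 0.0
```

jog_arm(increments=[0,0,0.003,0,0,0,0,0])

```text
clock: 4.27
position: [0.4866, -0.1744, 0.1153]
ee_rot: [0.0, 0.992, 0.125, 0.001]
contact_force: [0.0, -0.6, -0.6]
width: -0.0001
gripper_force: 0.0
```

```bash
python3 - <<'E'
from h import *
st();t=optics.get_image("scene")
c=t["img"][200:365,230:430]; cv2.imwrite("pics/c4.png",cv2.resize(c,None,fx=3.6,fy=3.6,interpolation=cv2.INTER_CUBIC)[:,:,::-1])
E
```

```text
t 4.27 shaker xy [-0.0943 -0.0221] z 0.1152833914920891 yawerr -0.001741060467581823 F shaker [-0.1547 -0.6025] -0.5942681837357039 w -0.0001388815682129564
```

View pics/c4.png

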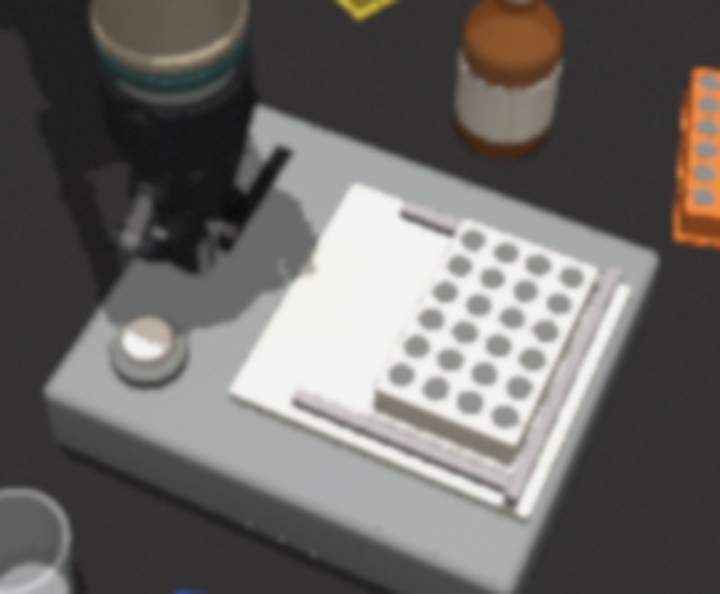

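The plate now sits flush and parallel along the fence, with its far edge meeting the fence at crop (600,275) to (515,455). The fingertips are beside the knob at about crop (200,260). Next I push the lever.

jog_arm(increments=[0,-0.01,0,0,0,-0.008,0,0,0,-0.004,0,0,0,-0.004,0,0,0,0,0,0])

```text
clock: 4.73
position: [0.4809, -0.1487, 0.1154]
ee_rot: [0.001, 0.992, 0.127, 0.001]
contact_force: [1.9, -3.0, -1.5]
width: 0.0001
gripper_force: 1.6
```

```bash
python3 -c "from h import *;st()"
```

```text
t 4.73 shaker xy [-0.0933  0.0041] z 0.11541737525440428 yawerr 0.0018029829495501137 F shaker [ 1.0654 -3.3278] -1.4558119842341954 w 5.554454135577856e-05
```

jog_arm(increments=[0,-0.008,0,0,0,-0.008,0,0,0,-0.008,0,0,0,-0.006,0,0,0,0,0,0])

```text
clock: 5.15
position: [0.4724, -0.1192, 0.1154]
ee_rot: [0.0, 0.992, 0.126, 0.0]
contact_force: [1.4, -3.2, -1.6]
width: 0.0002
gripper_force: 1.7
```

```bash
python3 -c "from h import *;st()"
```

```text
t 5.15 shaker xy [-0.0942  0.0348] z 0.11540012142761635 yawerr 0.0012856202873965383 F shaker [ 0.5835 -3.4511] -1.585475476149584 w 0.00023510719422523447
```

jog_arm(increments=[0,-0.007,0,0,0,-0.007,0,0,0,-0.006,0,0,0,-0.003,0,0,0,0,0,0])

```text
clock: 5.57
position: [0.466, -0.0966, 0.1152]
ee_rot: [-0.0, 0.992, 0.126, -0.0]
contact_force: [-0.0, 0.1, 0.7]
width: 0.0
gripper_force: 0.0
```

```bash
python3 -c "from h import *;st()"
```

```text
t 5.57 shaker xy [-0.0948  0.0583] z 0.11524185222312013 yawerr 0.0007467806321232451 F shaker [-0.0242  0.0703] 0.6738532578154454 w 3.943870933810349e-05
```

jog_arm(increments=[0,-0.002,0,0,0,-0.002,0,0,0,-0.001,0,0,0,0,0,0])

```text
clock: 5.9
position: [0.4661, -0.0957, 0.1155]
ee_rot: [0.003, 0.992, 0.127, 0.0]
contact_force: [-0.5, -8.9, -2.9]
width: -0.0004
gripper_force: 4.7
```

```bash
python3 -c "from h import *;st()"
```

```text
t 5.9 shaker xy [-0.0944  0.0592] z 0.11545295115189035 yawerr 0.0022897955339154508 F shaker [-2.7368 -8.5186] -2.8689250795576906 w -0.0003561499716765574
```

jog_arm(increments=[0,0.012,0,0,0,0.01,-0.02,0,0,0.03,-0.015,0,0,0.035,0,0,0,0.035,0,0])

```text
clock: 6.32
position: [0.4969, -0.2121, 0.1517]
ee_rot: [0.0, 0.992, 0.126, 0.001]
contact_force: [0.6, -0.2, -0.9]
width: -0.0001
gripper_force: 0.0
```

jog_arm(increments=[0,0.0165,0,0,0,0,0,0,0,0,0,0])

```text
clock: 6.57
position: [0.4996, -0.227, 0.1497]
ee_rot: [-0.001, 0.992, 0.125, -0.001]
contact_force: [0.1, 0.4, -0.6]
width: 0.0003
gripper_force: 0.0
```

```bash
python3 - <<'E'
from h import *
st();t=optics.get_image("scene")
c=t["img"][200:365,230:430]; cv2.imwrite("pics/c5.png",cv2.resize(c,None,fx=3.6,fy=3.6,interpolation=cv2.INTER_CUBIC)[:,:,::-1])
for y in(.02,.05,.08):
    X=np.append(o+R@[-.095,y],.112); print(y,(proj(t,X)-[230,200])*3.6)
E
```

```text
t 6.57 shaker xy [-0.0948 -0.0763] z 0.1496809737371944 yawerr -0.0022368260786660987 F shaker [0.1813 0.3893] -0.5588907575897479 w 0.00028279039688659823
0.02 [226.3319 189.3081]
0.05 [250.3008 152.5085]
0.08 [273.4479 116.9707]
```

View pics/c5.png

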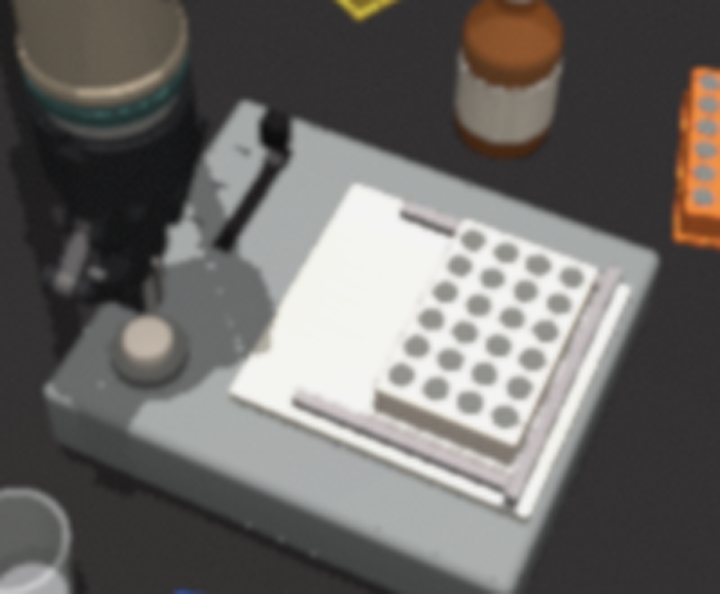

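The knob now appears at crop (275,120), matching the predicted second stop at (273,117). The fingertips hover over the button, at about crop (150,300) just above the cap at (148,340). Next I press it.

jog_arm(increments=[0,-0.001,0.015,0,0,0,0.012,0,0,0,0.005,0,0,0,0.003,0,0,0,0,0])

```text
clock: 7.03
position: [0.4992, -0.2246, 0.1149]
ee_rot: [-0.001, 0.992, 0.126, -0.001]
contact_force: [-0.2, -0.0, -0.1]
width: 0.0003
gripper_force: 0.0
```

```bash
python3 -c "from h import *;st()"
```

```text
t 7.03 shaker xy [-0.0945 -0.074 ] z 0.11486365816667653 yawerr 0.0010107685022482937 F shaker [-0.1896  0.0239] -0.06483700763008325 w 0.0002518931232059027
```

jog_arm(increments=[0,0,0.002,0,0,0,0.002,0,0,0,0.002,0,0,0,0.001,0,0,0,0,0])

```text
clock: 7.45
position: [0.5001, -0.2256, 0.1087]
ee_rot: [-0.0, 0.992, 0.126, 0.001]
contact_force: [-0.3, 2.6, 5.0]
width: -0.0
gripper_force: 2.2
```

```bash
python3 -c "from h import *;st()"
```

```text
t 7.45 shaker xy [-0.0939 -0.0751] z 0.10873732844631735 yawerr -0.00035253599833157123 F shaker [0.41   2.6009] 5.039213831766169 w -7.60812996525021e-06
```

jog_arm(increments=[0,0,0.002,0,0,0,0.002,0,0,0,0.001,0,0,0,0,0])

```text
clock: 7.78
position: [0.5003, -0.2257, 0.1076]
ee_rot: [0.001, 0.992, 0.126, 0.001]
contact_force: [-5.5, 6.6, 27.5]
width: 0.0002
gripper_force: 14.1
```

```bash
python3 -c "from h import *;st()"
```

```text
t 7.78 shaker xy [-0.0938 -0.0753] z 0.10763145399328855 yawerr -0.0001874937008345956 F shaker [-3.6342  7.7924] 27.453753985741244 w 0.00023512580809981028
```

The button bottomed out at tip height 0.086 m with 27 N. I'll release it and check everything.

jog_arm(increments=[0,0,-0.01,0,0,0,-0.03,0,0,0,-0.035,0,0,0,-0.035,0,-0.035,0,0,0])

```text
clock: 8.2
position: [0.4742, -0.2378, 0.2205]
ee_rot: [0.006, 0.992, 0.127, 0.008]
contact_force: [1.5, -2.0, 1.3]
width: 0.0001
gripper_force: 0.0
```

jog_arm(increments=[-0.04,0.01,0,0,-0.04,0.01,0,0,-0.04,0.01,0,0,0,0,0,0,0,0,0,0])

```text
clock: 8.62
position: [0.3554, -0.2949, 0.2133]
ee_rot: [0.0, 0.992, 0.124, -0.0]
contact_force: [0.9, -0.3, 0.1]
width: -0.0002
gripper_force: 0.0
```

```bash
python3 - <<'E'
from h import *
st();t=optics.get_image("scene")
c=t["img"][180:400,180:430]; cv2.imwrite("pics/c6.png",cv2.resize(c,None,fx=2.7,fy=2.7,interpolation=cv2.INTER_CUBIC)[:,:,::-1])
t=optics.get_image("top")
c=t["img"][140:305,265:430]; cv2.imwrite("pics/c7.png",cv2.resize(c,None,fx=3.6,fy=3.6,interpolation=cv2.INTER_CUBIC)[:,:,::-1])
E
```

```text
t 8.62 shaker xy [-0.2513 -0.1061] z 0.21334552938199486 yawerr -0.0044937073396053295 F shaker [ 0.8096 -0.5375] 0.09566259056527654 w -0.00021370122712409187
```

View pics/c6.png

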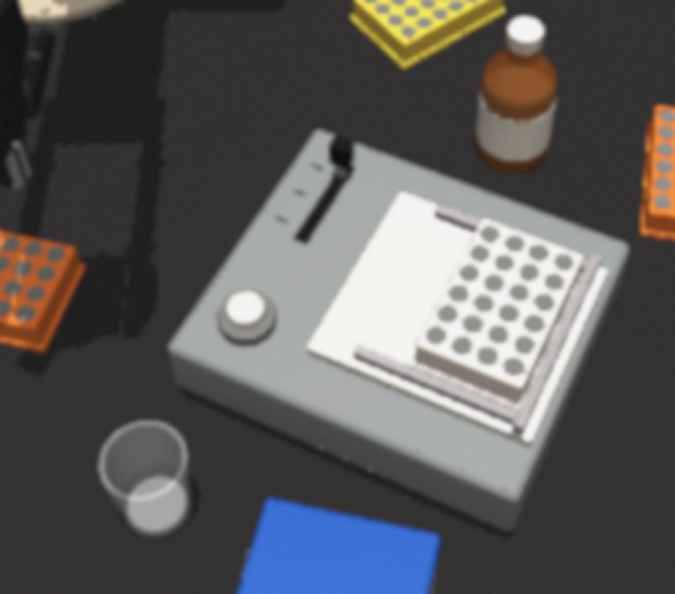

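View pics/c7.png

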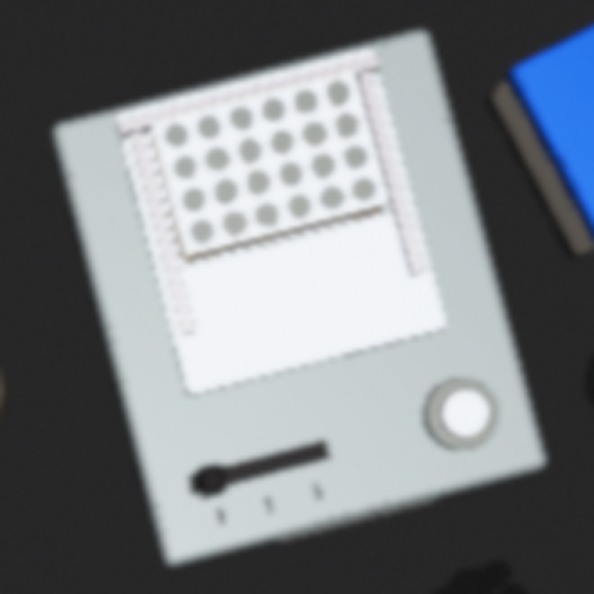

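The scene crop shows the plate flush, the button back up at crop (246,310), and the bottle, tip box and beaker where they were. The top crop shows the plate against the fence along its whole length and the knob at the slot's left end (210,480). The arm is clear.

```bash
python3 -c "
from rig import ticket;print(ticket.sign_off())"
```

```text
the job is handed in; nothing more can be done
None
```

The plate is flush against the back fence, the speed lever is at its second stop, and the start button was pressed fully down and released; I handed the job in at about 8.7 s with the arm clear and the bottle, tip box and beaker untouched.

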